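# Running check of a revolving card file

### The job

The bearing of the revolving card file has just been cleaned: give it a running check. Push its upright post to set the file turning, either way round, at roughly one turn in five seconds, let go, and while it runs freely follow the post with the empty gripper so that the fingertips hover about 3 cm straight above the post's top, without touching, for at least five seconds in one go. Then stop the file gently (or let it run down), move the gripper clear and leave the file standing still, with the desk things around it undisturbed.

Things in the scene. Friction and masses are not known exactly. Their poses are not given: they have to be found in the camera images.
- carousel (a joint): turning angle of the revolving card file, a beige disc 300 mm across, 12 mm thick, top face 42 mm above the table, on a fixed dark foot; it turns without limit on an upright ball-bearing axle; rad, growing counter-clockwise seen from above; at 0 the post lies toward +x of the axle, at pi/2 toward +y. Inertia nominally 0.0133 kg m2 (1.4 kg), varying by some 30 percent
- post_top (a point): centre of the top face of the upright black cylindrical post that stands near the rim of the disc and turns with it; the post is 30 mm in diameter, its axis 115 mm from the axle, its top 130 mm above the table, its foot on the disc (42 mm above the table); it is the only such post and is fixed to the disc
- hub (a point): point on the axle of the card file (fixed in a run), 130 mm above the table like the post's top. A ring of business cards fixed upright round the axle reaches 78 mm out from it and 106 mm above the table, the hub pin 127 mm above the table. Axle drag nominally 0.0010 N m s/rad viscous plus 0.0005 N m dry: left alone it slows down with a time constant of about 13 s and stops after some 20 s
- stapler: bystander: loose stapler, 150 x 36 x 46 mm, lying along its x; origin at the centre of its underside; leave it alone
- stamp: bystander: loose rubber stamp with a turned wooden grip, 60 x 40 mm foot, 74 mm tall; origin at the centre of its underside; leave it alone
- clip_tray: bystander: loose black open tray for paper clips, 70 x 100 x 30 mm; origin at the centre of its underside; leave it alone

How it is judged:
On the way, in this order (a step that is already met when the one before it is completed fails the run):
1. the card file has been set turning at 0.7 rad/s or more ((velocity of joint carousel above 0.7 rad/s or velocity of joint carousel below -0.7 rad/s)), for 0.1 s.
2. for 5 s in one go, while the file turns freely (over 0.25 rad/s, nothing of the robot touching it), the TCP stays within 25 mm sideways of the post's centre and 25 to 85 mm above its top ((velocity of joint carousel above 0.25 rad/s or velocity of joint carousel below -0.25 rad/s) and contact force between each of the arm, the fingers and carousel below 0.1 N and horizontal distance between the grasp point and post_top below 0.025 m and z of the grasp point in the frame of hub between 0.025 and 0.085 m), for 5 s.
At the end, for the whole second after the job is handed in: the card file stands still (under 0.03 rad/s) with nothing touching it, and stapler, stamp and clip tray are within 30 mm of where they were (velocity of joint carousel between -0.03 and 0.03 rad/s and contact force between anything else and carousel below 0.1 N and distance of each of stapler, stamp, clip_tray from where it was at the start of the episode below 0.03 m).
It fails at once if the card file is spun far too fast (over 2.6 rad/s) (velocity of joint carousel above 2.6 rad/s or velocity of joint carousel below -2.6 rad/s).
It fails at once if the card file is struck or pressed with more than 25 N (contact force between any of the arm, the fingers and carousel above 25 N).
It fails at once if a desk thing is tipped over (angle between any of stapler, stamp, clip_tray's own z axis and vertical above 0.5 rad).
It fails at once if a desk thing is pushed away by more than 30 mm (distance of any of stapler, stamp, clip_tray from where it was at the start of the episode above 0.03 m).
It also fails if it takes over 64 s, if anything falls off the work surface, if the arm or the gripper's body presses on something with over 40 N, if the wrist force passes 120 N, or if a joint passes its speed limit or range.

### The arm

A 6-joint arm with a two-finger parallel gripper is mounted at the origin on the work surface. World frame = base frame: x ahead of the robot, y to its left, z up, the work surface at z = 0. Lengths are in m, angles in rad, forces in N, time in s.
With the tool pointing down it reaches from about 0.325 to 0.9 m from the base axis. Payload 3.5 kg.
Tool frame: the origin (TCP) lies between the finger pads, 19 mm behind the fingertips; this is the grasp point; z points along the fingers, y is the line along which they close (so a half turn about z gives the same grasp; the last joint's range is limited). The gripper opens to 85 mm and grips with 20 to 120 N. Pads are 22 mm wide; open, the fingers measure 114 mm over their backs; the gripper's body (76 mm by 85 mm) begins 54 mm behind the grasp point. The pads swing forward as they close: fully open they stand 13 mm farther back than shut.
Start: joints at [-1.273, 0.276, -0.026, 1.268, 0, 1.467], TCP at [0.244, -0.575, 0.25] pointing down, gripper open.
Joint ranges: [-3.12, 3.12], [-0.85, 1.88], [-1.08, 1.24], [-1.95, 2.15], [-1.57, 1.53], [-3.14, 3.14]. Speed limits (rad/s): [2.57, 2.57, 3.14, 3.14, 3.14, 3.14].

### API

Orientations are given as a 3x3 rotation matrix whose columns are the frame's x, y, z axes.
In Python, from rig import monitor, cams, ticket gives the robot as it stands.
- The arm moves only by the shell command python3 -m creep 'ROWS' [OPENING] [FORCE]. ROWS is JSON, a list of rows, each a list of 6 numbers: the shift along the tool's x, y, z in units of 0.3 m (1.0 is 0.3 m), then the turn, a rotation vector about the tool's x, y, z in units of 2 pi rad (1.0 is 2 pi rad). In form: [[x, y, z, wx, wy, wz], ...]. A call has 1 to 8 rows; each row is the pose to reach, as a shift and turn from the pose commanded when the call began, along the tool's axes at that moment, turning the shorter way round; what a row does not reach only later rows make up. A row lasts 1/8 s, in which the tool goes at most 62.5 mm and 10.7 degrees, less where a joint would pass 70% of its speed; a pose out of reach is approached as far as the arm can. A call with a number of a shift or a turn outside -1 to 1 is refused whole. A call with a gripper value outside its range is refused whole. OPENING is the closure, from 0 (fully open) to 1 (shut), set as the call begins (- or left out, the last holds). The fingers move at their own pace and stop on an object; FORCE is the grip in N (left out, the last holds). Time passes only in rows, so rows that repeat a pose let the fingers close. It gives the time, the measured TCP pose, the force, the opening and the grip force at its end, in the units of the state.
- monitor.get_state(): the state, without advancing time (a new reading comes with each control period).
- cams.capture(name): name is "scene" or "side" or "wrist"; returns a dict with "frame" (420x560x3 uint8, red, green, blue), "range_z" (420x560 float32, m along the optical axis (not along the pixel's ray), 0 where there is no reading), "intrinsics" (3x3 intrinsics, pixels), "world_to_cam" (4x4, takes a point from world to camera coordinates); the wrist camera has in their place "mount" (4x4, takes a point from camera to tool coordinates, whose origin is the TCP and whose axes are the flange's). Camera axes: x right, y up, looking along -z (the intrinsics and any distortion apply to the point x, -y, -z); pixel columns grow to the right and rows downward; lengths in m; the calibration is good to about 2 mm. A picture is of the moment at which its call begins: read the wrist's pose just before it.
- ticket.close_job(): hands the job in; it is judged then, once.
The state is a dict: "t": time; "joint_positions": joint angles; "qd": joint speeds; "joint_torque": joint torques, N m; "tcp_pos": TCP position; "orientation": TCP orientation; "ft_force": force on the tool from outside, world axes, zero at the start; "moment": the same for the moment, N m; "width": finger opening in m; "grip_force": force on a finger pad.
Only numpy, scipy, OpenCV 4.12 (cv2) and the standard library are available. Lean on these libraries where they do the work, as an engineer would, in place of code of your own. Each camera call takes 0.05 s, during which the arm holds its last target. There are 200 camera calls.

## Working session

There is one attempt and no reset: what is moved stays moved. The work goes in short steps, Python scripts to look and compute and a shell command to move; the robot and the scene stay as the last step left them, time stands still between calls to the robot, and variables do not carry over. Pictures are saved under pics/ and viewed, at most 10 in all, crops included, and the job is handed in when it is done.

```bash
mkdir -p pics; ls
python3 - <<'E'
from rig import monitor,cams
import cv2,numpy as np
s=monitor.get_state();print(s['t'],s['tcp_pos'],np.round(s['orientation'],3).tolist(),s['width'])
a=[]
for n in ('scene','side'):
    c=cams.capture(n);np.savez(''+n,**c);cv2.imwrite(f'pics/{n}.png',c['frame'][:,:,::-1])
E
```

```text
pics
0.0 [ 0.24361082 -0.57475951  0.24883307] [[0.921, 0.39, -0.001], [0.39, -0.921, 0.002], [0.0, -0.002, -1.0]] 0.08514639567519687
```

View pics/scene.png

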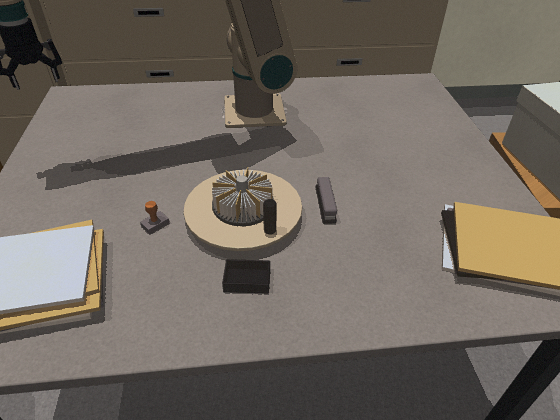

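View pics/side.png

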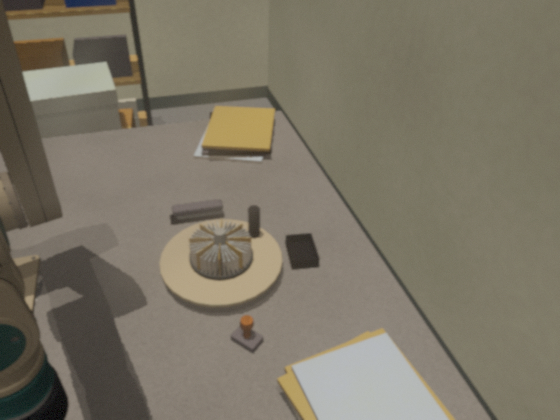

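The scene view shows the hub at about (242,182), the post's top at (270,202), the stamp at (153,215), the tray at (247,276) and the stapler at (327,198). The side view agrees: post at (254,208).

```bash
cat > h.py <<'E'
import numpy as np
def cloud(c,T=None):
    d=c['range_z'];K=c['intrinsics'];v,u=np.indices(d.shape);
    P=np.stack([(u-K[0,2])/K[0,0]*d,-(v-K[1,2])/K[1,1]*d,-d,np.ones_like(d)],-1)
    T=np.linalg.inv(c['world_to_cam']) if T is None else T
    W=(P@T.T)[...,:3]; W[d<=0]=np.nan; return W
def circ(p):
    A=np.c_[2*p,np.ones(len(p))];s=np.linalg.lstsq(A,(p**2).sum(1),rcond=None)[0];return s[:2],np.sqrt(s[2]+s[:2]@s[:2])
E
python3 - <<'E'
import numpy as np,cv2
from h import *
from scipy.spatial import ConvexHull
for n,hub,post in(('scene',(242,182),(270,202)),('side',(220,240),(254,208))):
    c=np.load(n+'.npz');W=cloud(c);print(n,'hub',W[hub[1],hub[0]],'post',W[post[1],post[0]])
    h=W[hub[1],hub[0],:2]; r=np.hypot(*(W[...,:2]-h).transpose(2,0,1)); z=W[...,2]
    m=(abs(z-.042)<.005)&(r<.2); p=W[m][:,:2]; q=p[ConvexHull(p).vertices]; print('disc z',np.median(z[m]),circ(q))
    m=(z>.119)&(z<.14)&(r>.09)&(r<.15);p=W[m];print('post',len(p),p.mean(0),p[:,2].max(),p.min(0),p.max(0))
    t=m&(z>.127);print('top',t.sum(),W[t].mean(0))
    m=(z>.012)&(z<.2)&(r>.165)&(r<.33)
    k,l,st,ce=cv2.connectedComponentsWithStats(m.astype('uint8'))
    for i in range(1,k):
        if st[i,4]>40:
            p=W[l==i];print(ce[i].round(),st[i,4],p.min(0).round(3),p.max(0).round(3))
E
```

```text
scene hub [ 0.55422071 -0.05991848  0.1267849 ] post [ 6.38979242e-01 -3.76532883e-04  1.31918291e-01]
disc z 0.043825795231261955 (array([ 0.54212172, -0.06130723]), np.float64(0.14972874321224766))
post 134 [ 0.64485035 -0.00274242  0.1294891 ] 0.1355107167289401 [ 0.62686453 -0.01665416  0.1194091 ] [0.65659297 0.01131388 0.13551072]
top 105 [ 0.64299646 -0.00242201  0.13129083]
[326. 199.] 651 [0.438 0.138 0.012] [0.591 0.177 0.053]
[153. 217.] 456 [ 0.518 -0.32   0.012] [ 0.584 -0.251  0.078]
[247. 277.] 599 [ 0.713 -0.118  0.012] [ 0.794 -0.011  0.036]
side hub [ 0.53992419 -0.07032707  0.10598494] post [6.41383499e-01 4.10256704e-04 1.27856836e-01]
disc z 0.04159365449139524 (array([ 0.53997088, -0.06090115]), np.float64(0.14985336327964793))
post 103 [ 0.63795688 -0.00532665  0.12740454] 0.13307973893520786 [ 0.6242508  -0.01934873  0.11938868] [0.65273554 0.01290756 0.13307974]
top 67 [ 0.63856882 -0.002003    0.12933205]
[196. 209.] 764 [0.441 0.137 0.012] [0.587 0.178 0.05 ]
[302. 249.] 450 [ 0.708 -0.119  0.012] [ 0.79  -0.009  0.034]
[246. 333.] 613 [ 0.515 -0.321  0.012] [ 0.58  -0.257  0.076]
```

Hub ≈ (0.541, -0.061) and post ≈ (0.641, -0.003): radius 0.1156 and angle 0.525 rad, which agrees with the given 115 mm. I'll push CCW with shut fingers and a fixed tool orientation, coming in behind the post.

```bash
python3 -m creep '[[0.97,-0.53,0,0,0,0],[0.97,-0.53,0,0,0,0],[0.97,-0.53,0,0,0,0],[0.97,-0.53,0,0,0,0],[0.97,-0.53,0,0,0,0],[0.97,-0.53,0,0,0,0]]' 1 20
cat > plan.py <<'E'
import numpy as np
from rig import monitor
HUB=np.array([.541,-.061])
def units(p): # world displacement target -> tool units
    s=monitor.get_state(); return s['orientation'].T@(np.array(p)-s['tcp_pos'])/.3
def polar(th,z,r=.115): return [HUB[0]+r*np.cos(th),HUB[1]+r*np.sin(th),z]
E
python3 -c "
from plan import *
s=monitor.get_state();print(s['t'],s['tcp_pos'],s['qd'].round(3) if hasattr(s['qd'],'round') else s['qd'],s['width'])
print(units(polar(.05,.25)))"
```

```text
t: 0.85
tcp_pos: [0.4509, -0.3125, 0.2496]
orientation: [[0.919, 0.394, -0.001], [0.394, -0.919, 0.001], [-0.0, -0.001, -1.0]]
ft_force: [-0.1, -0.9, 0.1]
width: -0.0002
grip_force: 0.0
0.85 [ 0.45093374 -0.31252704  0.24957526] [ 0.235  0.018  0.024 -0.007 -0.027  0.26 ] -0.00018118489570414123
[ 9.65616082e-01 -5.19254883e-01 -8.73472800e-04]
```

```bash
python3 -m creep '[[0.97,-0.52,0,0,0,0],[0.97,-0.52,0,0,0,0],[0.97,-0.52,0,0,0,0],[0.97,-0.52,0,0,0,0],[0.97,-0.52,0,0,0,0],[0.97,-0.52,0,0,0,0],[0.97,-0.52,0,0,0,0]]'
python3 - <<'E'
import cv2
from plan import *
from rig import cams
s=monitor.get_state();print(units(polar(.05,.115)),s['qd'])
c=cams.capture('wrist');cv2.imwrite('pics/w1.png',c['frame'][:,:,::-1])
c=cams.capture('scene');cv2.imwrite('pics/s1.png',cv2.resize(c['frame'][120:300,130:370,::-1],None,fx=3,fy=3))
E
```

```text
t: 1.72
tcp_pos: [0.6569, -0.0583, 0.2492]
orientation: [[0.92, 0.391, -0.001], [0.391, -0.92, -0.0], [-0.002, -0.0, -1.0]]
ft_force: [-0.8, -0.2, -0.5]
width: -0.0001
grip_force: 0.0
[ 0.00152651 -0.01050125  0.44746043] [-0.03474066 -0.02517503 -0.02492444  0.00780996 -0.01058801 -0.00500296]
```

View pics/s1.png

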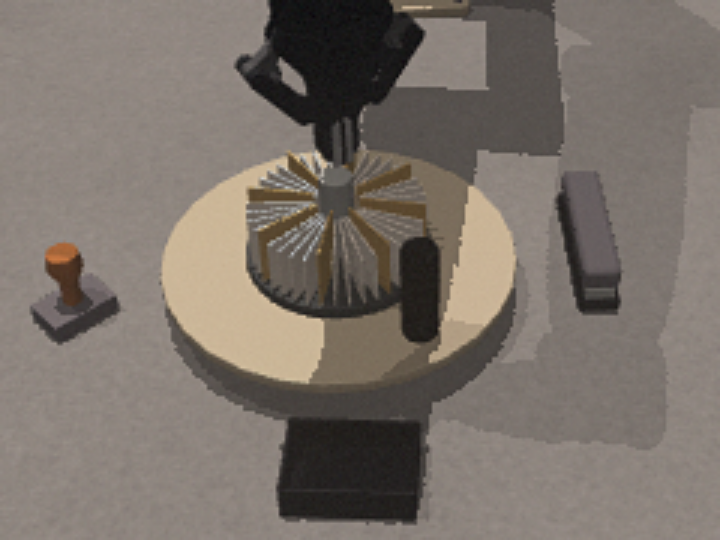

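View pics/w1.png

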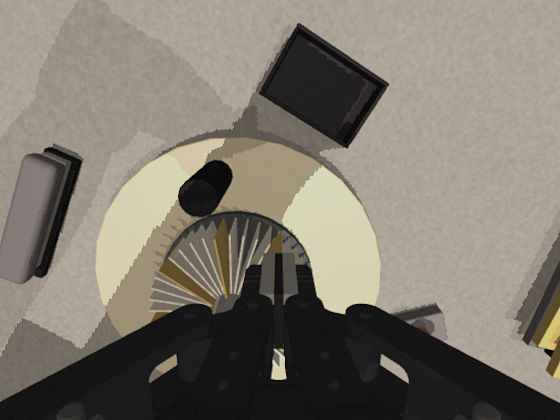

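Scene crop: fingers just above the hub in this perspective, post at crop (420,290). Wrist view: post at (205,190). I'll descend to just above post height and check the finger position from depth.

```bash
python3 -m creep '[[0,-0.01,0.2,0,0,0],[0,-0.01,0.33,0,0,0],[0,-0.01,0.33,0,0,0],[0,-0.01,0.33,0,0,0]]'
cat > see.py <<'E'
import numpy as np
from scipy.optimize import least_squares
from rig import cams,monitor
from h import cloud
from plan import HUB
def angle(n,W=None):
    W=cloud(cams.capture(n)) if W is None else W
    r=np.hypot(*(W[...,:2]-HUB).transpose(2,0,1));z=W[...,2]
    p=W[(z>.06)&(z<.125)&(r>.095)&(r<.137)][:,:2]
    if len(p)<25: return None,len(p),0
    f=lambda t:np.hypot(*(p-HUB-.115*np.array([np.cos(t[0]),np.sin(t[0])])).T)-.015
    m=p.mean(0)-HUB; s=least_squares(f,np.arctan2(m[1],m[0]),loss='soft_l1',f_scale=.003)
    return s.x[0],len(p),np.median(abs(s.fun))
E
python3 - <<'E'
from see import *
from plan import *
for n in('scene','side','wrist'):
    s=monitor.get_state();c=cams.capture(n);T=None
    if n=='wrist':
        T=np.eye(4);T[:3,:3]=s['orientation'];T[:3,3]=s['tcp_pos'];T=T@c['mount']
    W=cloud(c,T);z=W[...,2];d=np.hypot(*(W[...,:2]-s['tcp_pos'][:2]).transpose(2,0,1))
    m=(z>.11)&(z<.16)&(d<.04)
    print(n,angle(n,W),m.sum(),W[m].min(0) if m.any() else'',W[m].max(0) if m.any() else '')
print(s['t'],s['tcp_pos'],units(polar(.05,.115)))
E
```

```text
t: 2.33
tcp_pos: [0.6562, -0.057, 0.1529]
orientation: [[0.921, 0.389, 0.002], [0.389, -0.921, -0.001], [0.002, 0.001, -1.0]]
ft_force: [0.2, -0.5, 0.7]
width: 0.0003
grip_force: 0.0
scene (np.float64(0.5424919142817288), 255, np.float64(0.0006936882365675759)) 89 [ 0.65420783 -0.07207369  0.13636307] [ 0.66983395 -0.04355464  0.15984102]
side (np.float64(0.5549720300965264), 234, np.float64(0.0007835884312824429)) 73 [ 0.64366348 -0.07203166  0.13574317] [ 0.66616819 -0.05174131  0.15990771]
wrist (np.float64(0.5308627713913637), 2242, np.float64(0.000744737355257325)) 1347 [ 0.65939726 -0.06618981  0.13982849] [ 0.67162045 -0.04107973  0.15999203]
2.425 [ 0.65737949 -0.05667814  0.15404624] [-0.00377204 -0.00591457  0.12988291]
```

```bash
cat > rows.py <<'E'
from plan import *
def table(phis,zs,r=.115):
    for p,z in zip(phis,zs): print(np.round(units(polar(p,z,r)),3).tolist())
E
python3 -c "
from rows import *
table([.05,.05,.05,.12,.17,.20],[.115]*6)"
```

```text
[-0.004, -0.006, 0.13]
[-0.004, -0.006, 0.13]
[-0.004, -0.006, 0.13]
[0.005, -0.031, 0.13]
[0.009, -0.05, 0.13]
[0.012, -0.061, 0.13]
```

```bash
python3 -m creep '[[0,-0.005,0.08,0,0,0],[0,-0.005,0.13,0,0,0],[0,-0.005,0.13,0,0,0],[0.005,-0.03,0.13,0,0,0],[0.01,-0.05,0.13,0,0,0],[0.01,-0.06,0.13,0,0,0]]'
python3 -c "
from see import *
from rows import *
print(angle('scene'),units(polar(.2,.115)))
table([.24,.28,.34,.42,.53,.66,.81,.97],[.115]*8)"
```

```text
t: 3.22
tcp_pos: [0.6517, -0.0372, 0.1127]
orientation: [[0.92, 0.391, 0.001], [0.391, -0.92, -0.0], [0.001, 0.001, -1.0]]
ft_force: [0.5, 0.3, -0.4]
width: -0.0001
grip_force: 0.0
(np.float64(0.3573398298157746), 366, np.float64(0.007084461109514419)) [ 0.00559544  0.00644868 -0.00816669]
[0.008, -0.009, -0.008]
[0.011, -0.024, -0.008]
[0.013, -0.047, -0.008]
[0.013, -0.077, -0.008]
[0.01, -0.119, -0.008]
[0.001, -0.168, -0.008]
[-0.018, -0.223, -0.008]
[-0.047, -0.277, -0.008]
```

```bash
python3 -m creep '[[0.005,-0.01,0,0,0,0],[0.01,-0.025,0,0,0,0],[0.013,-0.047,0,0,0,0],[0.013,-0.077,0,0,0,0],[0.01,-0.119,0,0,0,0],[0,-0.168,0,0,0,0],[-0.018,-0.223,0,0,0,0],[-0.047,-0.277,0,0,0,0]]'
python3 -c "
from see import *
from rows import *
s=monitor.get_state();p=s['tcp_pos'][:2]-HUB;print(s['t'],np.arctan2(p[1],p[0]),np.hypot(*p),s['qd'])
W=cloud(cams.capture('scene'));r=np.hypot(*(W[...,:2]-HUB).transpose(2,0,1));z=W[...,2]
q=W[(z>.06)&(z<.125)&(r>.095)&(r<.137)][:,:2]-HUB;a=np.arctan2(q[:,1],q[:,0]);print(np.histogram(a,np.arange(.6,1.8,.05)))
table([1.05,1.3,1.55,1.8],[.115,.16,.18,.18])"
```

```text
t: 4.28
tcp_pos: [0.605, 0.0343, 0.112]
orientation: [[0.921, 0.391, -0.0], [0.391, -0.921, 0.0], [-0.0, -0.0, -1.0]]
ft_force: [-0.3, 0.7, -0.3]
width: 0.0004
grip_force: 0.0
4.275 0.9794018045550181 0.11475239742770667 [ 0.13755063 -0.1806117  -0.26181199 -0.08148075 -0.00059556  0.13782205]
(array([ 0,  0,  0,  0,  1, 41, 35, 17,  8,  1, 52, 45, 17,  0,  0,  0,  0,
        0,  0,  0,  0,  0,  0,  0]), array([0.6 , 0.65, 0.7 , 0.75, 0.8 , 0.85, 0.9 , 0.95, 1.  , 1.05, 1.1 ,
       1.15, 1.2 , 1.25, 1.3 , 1.35, 1.4 , 1.45, 1.5 , 1.55, 1.6 , 1.65,
       1.7 , 1.75, 1.8 ]))
[-0.008, -0.015, -0.011]
[-0.075, -0.084, -0.161]
[-0.157, -0.134, -0.227]
[-0.249, -0.162, -0.227]
```

```bash
python3 -m creep '[[0,0,-0.15,0,0,0],[-0.075,-0.084,-0.225,0,0,0],[-0.14,-0.125,-0.225,0,0,0],[-0.21,-0.153,-0.225,0,0,0]]'
cat > follow.py <<'E'
# log angle, fit coasting model, print rows for next second
import json,os,sys
from see import *
from rows import *
L=json.load(open('log.json')) if os.path.exists('log.json') else []
for n in sys.argv[1:]:
    s=monitor.get_state();a,k,e=angle(n);print(n,s['t'],a,k,e)
    if a is not None and e<.003: L.append([s['t'],a])
json.dump(L,open('log.json','w'))
t,a=np.array(L).T;a=np.unwrap(a)
s=monitor.get_state();p=s['tcp_pos'];print('tcp',s['t'],np.arctan2(*(p[:2]-HUB)[::-1])%(2*np.pi),p[2])
c,d=.075,.0376
def th(x,tt): x0,w,k=x;u=tt-t[0];c2=c*k;d2=d*k; return x0+(w+d2/c2)*(1-np.exp(-c2*u))/c2-d2/c2*u
f=lambda x:np.r_[(th(x,t)-a)/.02,(x[1]-1.2)/.5,(x[2]-1)/.3]
x=least_squares(f,[a[0],1.2,1]).x
w=(th(x,s['t']+.01)-th(x,s['t']))/.01;print('x',x,'w now',w,'post now',th(x,s['t'])%(2*np.pi))
T=s['t']+.125*np.arange(1,9);ph=th(x,T+.03);print(ph.round(2));table(ph,[.18]*8)
E
python3 follow.py scene side
```

```text
t: 4.82
tcp_pos: [0.5292, 0.0513, 0.1801]
orientation: [[0.92, 0.391, 0.001], [0.391, -0.92, -0.0], [0.001, 0.001, -1.0]]
ft_force: [0.1, -0.5, -0.1]
width: 0.0001
grip_force: 0.0
scene 4.825 1.921743957348815 240 0.0008743925090728272
side 4.875 1.9761439979849986 226 0.001257736114265078
tcp 4.925 1.6935784234463942 0.17933097562982087
x [1.92021425 1.15228606 1.00005322] w now 1.1393143026973807 post now 2.034824260437785
[2.21 2.35 2.49 2.62 2.76 2.89 3.02 3.15]
[-0.194, -0.01, -0.002]
[-0.245, 0.006, -0.002]
[-0.292, 0.029, -0.002]
[-0.336, 0.057, -0.002]
[-0.374, 0.091, -0.002]
[-0.407, 0.129, -0.002]
[-0.435, 0.17, -0.001]
[-0.457, 0.214, -0.001]
```

```bash
python3 -m creep '[[-0.19,-0.01,0,0,0,0],[-0.245,0.006,0,0,0,0],[-0.292,0.029,0,0,0,0],[-0.336,0.057,0,0,0,0],[-0.374,0.091,0,0,0,0],[-0.407,0.129,0,0,0,0],[-0.435,0.17,0,0,0,0],[-0.457,0.214,0,0,0,0]]'
python3 follow.py scene
```

```text
t: 5.92
tcp_pos: [0.4289, -0.0629, 0.1795]
orientation: [[0.921, 0.39, 0.0], [0.39, -0.921, -0.0], [0.0, 0.0, -1.0]]
ft_force: [0.2, 0.6, 0.6]
width: -0.0001
grip_force: 0.0
scene 5.925 3.123833166906455 198 0.0008881700504850274
tcp 5.975 3.170015456432588 0.17963722113112532
x [1.92000714 1.1610706  0.99967203] w now 1.023169187196027 post now 3.175139065522024
[3.33 3.46 3.58 3.7  3.82 3.94 4.06 4.17]
[-0.028, 0.056, -0.001]
[-0.035, 0.103, -0.001]
[-0.036, 0.15, -0.001]
[-0.031, 0.197, -0.001]
[-0.021, 0.241, -0.001]
[-0.006, 0.284, -0.001]
[0.014, 0.324, -0.001]
[0.038, 0.361, -0.001]
```

Tracking matches the model well, so I'll continue.

```bash
python3 -m creep '[[-0.028,0.056,0,0,0,0],[-0.035,0.103,0,0,0,0],[-0.036,0.15,0,0,0,0],[-0.031,0.197,0,0,0,0],[-0.021,0.241,0,0,0,0],[-0.006,0.284,0,0,0,0],[0.014,0.324,0,0,0,0],[0.038,0.361,0,0,0,0]]'
python3 follow.py scene
```

```text
t: 6.98
tcp_pos: [0.4824, -0.1575, 0.1795]
orientation: [[0.921, 0.39, 0.0], [0.39, -0.921, 0.0], [0.0, -0.0, -1.0]]
ft_force: [-0.5, -0.8, 0.2]
width: -0.0004
grip_force: 0.0
scene 6.975 -2.1844363718787227 236 0.0008130070023938899
tcp 7.025 4.1849812798669435 0.17972973232455228
x [1.92244719 1.15898276 1.14505373] w now 0.8725547972569636 post now 4.147892596742574
[4.28 4.39 4.49 4.59 4.69 4.79 4.89 4.99]
[0.018, 0.033, -0.001]
[0.047, 0.061, -0.001]
[0.078, 0.086, -0.001]
[0.111, 0.107, -0.001]
[0.146, 0.125, -0.0]
[0.181, 0.138, -0.0]
[0.217, 0.148, -0.0]
[0.253, 0.155, -0.0]
```

```bash
python3 -m creep '[[0.018,0.033,0,0,0,0],[0.047,0.061,0,0,0,0],[0.078,0.086,0,0,0,0],[0.111,0.107,0,0,0,0],[0.146,0.125,0,0,0,0],[0.181,0.138,0,0,0,0],[0.217,0.148,0,0,0,0],[0.253,0.155,0,0,0,0]]'
python3 follow.py scene
```

```text
t: 8.02
tcp_pos: [0.5704, -0.17, 0.1795]
orientation: [[0.921, 0.39, -0.0], [0.39, -0.921, 0.0], [-0.0, -0.0, -1.0]]
ft_force: [0.3, 0.5, -0.3]
width: 0.0
grip_force: 0.0
scene 8.025 -1.3508475639181965 263 0.0007497549378999418
tcp 8.075 4.987946834673535 0.17961091588827194
x [1.92236279 1.16879754 1.24827072] w now 0.7300866213250323 post now 4.972937359715744
[5.08 5.17 5.26 5.34 5.43 5.51 5.59 5.67]
[0.036, 0.009, -0.001]
[0.07, 0.008, -0.001]
[0.103, 0.005, -0.001]
[0.135, -0.001, -0.001]
[0.166, -0.01, -0.001]
[0.195, -0.02, -0.001]
[0.222, -0.033, -0.001]
[0.249, -0.048, -0.001]
```

```bash
python3 -m creep '[[0.036,0.009,0,0,0,0],[0.07,0.008,0,0,0,0],[0.103,0.005,0,0,0,0],[0.135,-0.001,0,0,0,0],[0.166,-0.01,0,0,0,0],[0.195,-0.02,0,0,0,0],[0.222,-0.033,0,0,0,0],[0.249,-0.048,0,0,0,0]]'
python3 follow.py scene
```

```text
t: 9.07
tcp_pos: [0.6331, -0.1273, 0.1795]
orientation: [[0.921, 0.39, -0.0], [0.39, -0.921, 0.0], [-0.0, -0.0, -1.0]]
ft_force: [-0.3, -1.2, -0.2]
width: -0.0002
grip_force: 0.0
scene 9.075 -0.6507027402978818 273 0.0006218441426784384
tcp 9.125 5.66865087984484 0.17953649294869445
x [1.92176502 1.17391237 1.2826689 ] w now 0.6058487900958198 post now 5.665511410420464
[5.76 5.83 5.9  5.97 6.04 6.11 6.17 6.24]
[0.031, -0.015, -0.002]
[0.053, -0.033, -0.001]
[0.073, -0.052, -0.001]
[0.091, -0.071, -0.001]
[0.107, -0.092, -0.001]
[0.122, -0.112, -0.001]
[0.135, -0.134, -0.001]
[0.146, -0.155, -0.001]
```

```bash
python3 -m creep '[[0.029,-0.015,0,0,0,0],[0.053,-0.033,0,0,0,0],[0.073,-0.052,0,0,0,0],[0.091,-0.071,0,0,0,0],[0.107,-0.092,0,0,0,0],[0.122,-0.112,0,0,0,0],[0.135,-0.134,0,0,0,0],[0.146,-0.155,0,0,0,0]]'
python3 follow.py scene
```

```text
t: 10.12
tcp_pos: [0.655, -0.0674, 0.1795]
orientation: [[0.921, 0.39, 0.0], [0.39, -0.921, 0.0], [0.0, 0.0, -1.0]]
ft_force: [0.1, -0.5, 0.9]
width: -0.0002
grip_force: 0.0
scene 10.125 -0.06553797071417768 265 0.0007108748767007053
tcp 10.175 6.234360951576252 0.1795172990568606
x [1.92161273 1.17468664 1.28667968] w now 0.4983259564731668 post now 6.2433284168829495
[6.32 6.38 6.44 6.49 6.55 6.6  6.66 6.71]
[0.016, -0.029, -0.002]
[0.023, -0.05, -0.002]
[0.029, -0.072, -0.002]
[0.034, -0.093, -0.002]
[0.037, -0.114, -0.002]
[0.04, -0.135, -0.002]
[0.041, -0.155, -0.001]
[0.041, -0.174, -0.001]
```

```bash
python3 -m creep '[[0.014,-0.027,0,0,0,0],[0.023,-0.05,0,0,0,0],[0.029,-0.072,0,0,0,0],[0.034,-0.093,0,0,0,0],[0.037,-0.114,0,0,0,0],[0.04,-0.135,0,0,0,0],[0.041,-0.155,0,0,0,0],[0.041,-0.174,0,0,0,0]]'
python3 follow.py scene
```

```text
t: 11.18
tcp_pos: [0.6458, -0.0147, 0.1795]
orientation: [[0.921, 0.39, -0.0], [0.39, -0.921, 0.0], [-0.0, -0.0, -1.0]]
ft_force: [0.7, -0.7, 0.5]
width: 0.0001
grip_force: 0.0
scene 11.175 0.41134863124234067 265 0.0005971195912703384
tcp 11.225 0.4221414661818723 0.17952270786615573
x [1.92155448 1.17490132 1.28759671] w now 0.4017149738733572 post now 0.4318262523533267
[6.78 6.82 6.87 6.92 6.96 7.   7.04 7.08]
[0.0, -0.027, -0.002]
[-0.002, -0.045, -0.002]
[-0.005, -0.063, -0.002]
[-0.008, -0.08, -0.002]
[-0.013, -0.096, -0.002]
[-0.017, -0.112, -0.002]
[-0.023, -0.127, -0.001]
[-0.028, -0.141, -0.001]
```

Followed for over 6 s at above 0.25 rad/s. I'll rise clear and let the file run down.

```bash
python3 -m creep '[[0,0,-0.2,0,0,0],[0,0,-0.4,0,0,0],[0,0,-0.4,0,0,0],[0,0,-0.4,0,0,0],[0,0,-0.4,0,0,0],[0,0,-0.4,0,0,0],[0,0,-0.4,0,0,0],[0,0,-0.4,0,0,0]]' | head -2
for i in 1 2 3 4 5 6; do python3 -m creep '[[0,0,0,0,0,0],[0,0,0,0,0,0],[0,0,0,0,0,0],[0,0,0,0,0,0],[0,0,0,0,0,0],[0,0,0,0,0,0],[0,0,0,0,0,0],[0,0,0,0,0,0]]' | head -1; done
python3 follow.py scene | head -2
python3 -m creep '[[0,0,0,0,0,0],[0,0,0,0,0,0],[0,0,0,0,0,0],[0,0,0,0,0,0],[0,0,0,0,0,0],[0,0,0,0,0,0],[0,0,0,0,0,0],[0,0,0,0,0,0]]' | head -1
python3 follow.py scene | head -2
```

```text
t: 12.22
tcp_pos: [0.6458, -0.015, 0.299]
t: 13.22
t: 14.22
t: 15.22
t: 16.23
t: 17.23
t: 18.23
scene 18.225 1.516728444289591 244 0.0008555207154899401
tcp 18.275 0.4121928980153405 0.29954067910002996
t: 19.27
scene 19.275 1.5179046681801538 242 0.0006463703404152588
tcp 19.325 0.4126352993329542 0.2994847653621928
```

```bash
for i in 1 2 3; do python3 -m creep '[[0,0,0,0,0,0],[0,0,0,0,0,0],[0,0,0,0,0,0],[0,0,0,0,0,0],[0,0,0,0,0,0],[0,0,0,0,0,0],[0,0,0,0,0,0],[0,0,0,0,0,0]]' | head -1; done
python3 - <<'E'
from see import *
a,b=cloud(np.load('side.npz')),cloud(cams.capture('side'))
print(angle('side',b))
for n,x0,x1,y0,y1 in(('stapler',.41,.62,.12,.2),('stamp',.49,.61,-.35,-.23),('tray',.695,.82,-.14,.01)):
    for W in(a,b):
        m=(W[...,2]>.015)&(W[...,0]>x0)&(W[...,0]<x1)&(W[...,1]>y0)&(W[...,1]<y1);print(n,m.sum(),W[m].mean(0).round(4))
from rig import ticket
print(ticket.close_job())
E
```

```text
t: 20.32
t: 21.32
t: 22.32
(np.float64(1.522452345045849), 214, np.float64(0.0011694986977860153))
stapler 708 [0.516  0.1511 0.0375]
stapler 539 [0.5023 0.1517 0.0377]
stamp 572 [ 0.5477 -0.2899  0.0342]
stamp 555 [ 0.5476 -0.2899  0.0347]
tray 391 [ 0.7495 -0.0667  0.0245]
tray 391 [ 0.7489 -0.0672  0.0244]
the job is handed in; nothing more can be done
None
```

The job is handed in: I pushed the card file up to about 1.2 rad/s, followed the post without touching for about 6 s with the fingertips about 3 cm above it, then let the file run down. It was standing still at hand-in with the gripper clear; the stamp and tray measured in place, and the stapler, never approached, was partly hidden in that last view (its points shifted 14 mm).

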